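# Release the jar clamp through the press guard

### The job

The jam jar in the capping press is capped, but the clamp still holds it. Reach down through the window in the yellow guard and press the red release lever with the fingertips all the way down to its stop, so that the clamp swings open, then draw the fingers back out, well clear above the guard. Do not touch the guard or the clamp, and leave the jar standing in its nest and the mortar, the scale and the watering can where they are.

Things in the scene. Friction and masses are not known exactly. Their poses are not given: they have to be found in the camera images.
- press: fixed jar-capping press: blue-grey base 14 mm thick, 360 mm wide, left part 300 mm deep, right part 200 mm; origin on the work surface, 150 mm behind its front edge, half-way across; front to its own -x, y to its left. At y +49 to +147 mm stand the jar, a 305 mm column behind it and the head over it (underside 224 mm up, front end x = -21 mm, hand lever 330 mm high); right front: the guard
- guard: yellow sheet-steel guard (the frame not to be touched) over the release lever, fixed to the press: level top plate 136 x 150 mm (press x, y), its upper face 100 mm above the work surface, with one window in the middle; walls at the front and both sides down to the base. Origin and axes are those of the press
- window (a point): centre of the guard's rectangular window, level with the top plate's upper face (100 mm above the work surface); axes as the press. Clear opening 86 mm along x by 100 mm along y between the black rubber edging (6 mm thick, standing 1.5 mm above the plate)
- bar_center (a point): centre of the release lever's red bar, under the middle of the window: round, 20 mm in diameter, 46 mm long along the press's y. Lever up (0): centre 77 mm above the work surface, top 13 mm below the guard's upper face; fully down: centre 55 mm up, top 35 mm below the guard's upper face. It shifts under 2 mm sideways over the stroke; the point turns with the lever
- lever_bar: the same red bar as a body; its origin lies on the shaft of the lever, 59 mm behind the bar (press +x) and 66 mm above the work surface
- release (a joint): angle of the release lever: 0 = up, clamp closed; 0.36 rad = fully down on its stop, clamp open. Arm 60 mm long. It is stiff: about 8 N down on the bar moves it, it stays where it is left, and there is a hard stop at the end
- clamp_jaw: blue-grey jaw with a black rubber pad on the same shaft as the lever, in front of the jar; it swings away from the jar as the lever goes down. Its origin lies on the shaft; the jaw itself is 80 mm to the press's left (+y) and reaches up to 118 mm above the work surface
- jar_center (a point): centre of the closed jam jar (loose), 70 mm in diameter, 125 mm tall with its red lid, standing on the press's nest mat 16 mm above the work surface, under the press head
- mortar: beige ceramic mortar with its pestle in it (loose), 104 mm across, 72 mm high, the pestle up to 107 mm; origin under its centre; stands on the work surface beside or behind the press
- scale: folding scale (loose), grey body 95 x 150 x 16 mm with a steel pan on it, 28 mm high in all; origin under its centre; lies on the work surface beside or behind the press
- watering_can: empty coral plastic watering can (loose), 130 mm across, 165 mm high over the handle, the spout reaching 160 mm to its +y and the handle 115 mm to its -y; origin under its centre; stands to the press's left
Mind the look-alikes: they are no part of the job. Of the things that look like the mortar, the largest one is meant. What is shaped like the part that bears jar_center but orange is not meant.

How it is judged (in metres and radians):
On the way:
1. the fingers have the red bar pressed fully down (value of joint release above 0.33 rad and contact force between the fingers and lever_bar above 0.5 N), for 0.05 s.
At the end, for the whole second after the job is handed in: The release lever rests fully down (at least 0.33 of its 0.36 rad), the grasp point between the fingers is more than 30 mm above the window, the jar stands upright within 10 mm of where it was, and the mortar, scale and watering can are within 15 mm of where they were (value of joint release above 0.33 rad and velocity of joint release below 0.05 rad/s and distance of jar_center from where it was at the start of the episode below 0.01 m and angle between jar_center's own z axis and vertical below 0.1 rad and linear speed of mortar below 0.02 m/s and distance of each of mortar, scale, watering_can from where it was at the start of the episode below 0.015 m and z of the grasp point in the frame of window above 0.03 m); the robot touches nothing.
It fails at once if the robot touches the guard (contact force between any of the fingers, the arm and guard above 0.3 N).
It fails at once if the robot touches the clamp jaw (contact force between any of the fingers, the arm and clamp_jaw above 0.3 N).
It fails at once if the jar is shifted, tipped or lifted (distance of jar_center from where it was at the start of the episode above 0.01 m or angle between jar_center's own z axis and vertical above 0.15 rad).
It fails at once if the mortar, the scale or the watering can is shifted or lifted (distance of any of mortar, scale, watering_can from where it was at the start of the episode above 0.015 m).
It also fails if it takes over 35 s, if anything falls off the work surface, if the arm or the gripper's body presses on something with over 40 N, if the wrist force passes 120 N, or if a joint passes its speed limit or range.

### The arm

A 6-joint arm with a two-finger parallel gripper is mounted at the origin on the work surface. World frame = base frame: x ahead of the robot, y to its left, z up, the work surface at z = 0. Lengths are in mm, angles in rad, forces in N, time in s.
With the tool pointing down it reaches from about 275 to 1000 mm from the base axis. Payload 8.4 kg.
Tool frame: the origin (TCP) lies at the very end of the fingers, on their centre line; the grasp point (between the pads) lies 19 mm behind it (r.tcp_to_grasp is the distance from the TCP to the grasp point, in mm); z points along the fingers, y is the line along which they close (so a half turn about z gives the same grasp; the last joint's range is limited). The gripper opens to 85 mm and grips with 20 to 120 N. Pads are 22 mm wide; open, the fingers measure 114 mm over their backs; the gripper's body (76 mm by 85 mm) begins 54 mm behind the grasp point. The pads swing forward as they close: fully open they stand 13 mm farther back than shut.
Start: joints at [1.134, 0.353, 1.633, -0, 1.155, -0.002], TCP at [263.267, 566.849, 231.281] pointing down, gripper open.
Joint ranges: [-2.63, 2.63], [-0.92, 2.1], [0.06, 2.66], [-1.3, 4.44], [0, 2.69], [-3.02, 3.02]. Speed limits (rad/s): [2.22, 2.22, 2.79, 3.14, 3.14, 3.14].

### API

Orientations are given as [roll, pitch, yaw] about the fixed x, y, z axes, in that order (R = Rz(yaw) Ry(pitch) Rx(roll)).
In Python, from rig import r gives the robot as it stands. The module is installed in compiled form; this text tells all that it offers.
- The arm moves only by the tool play_rows, never from a script. Its argument "rows" is a list of rows, each an object with "dp": the shift along the tool's x, y, z in units of 40 mm (1.0 is 40 mm), a list of three; "turn": the turn, a rotation vector about the tool's x, y, z in units of 6 degrees (1.0 is 6 degrees), a list of three; "fingers": the closure, from 0 (fully open) to 1 (shut). In form: [{"dp": [tx, ty, tz], "turn": [wx, wy, wz], "fingers": fingers}, ...]. A call has 1 to 5 rows; each row shifts and turns the commanded pose from where the row before left it, along the tool's axes as they then stand; what a row does not reach is not made up. A row lasts 1/12 s, in which the tool goes at most 41.7 mm and 7.16 degrees, less where a joint would pass 70% of its speed; a pose out of reach is approached as far as the arm can. A call is refused whole if a number of a shift passes 1 or a number of a turn 1, either way. A call with a gripper value outside its range is refused whole. The fingers move at their own pace and stop on an object; "force" is the grip in N (left out, the last holds). Time passes only in rows, so rows that do not move let the fingers close. It gives the time, the measured TCP pose, the force, the opening and the grip force at its end, in the units of the state.
- r.sense(): the state, without advancing time (a new reading comes with each control period).
- r.grab_frame(name): name is "side" or "top" or "wrist"; returns a dict with "pixels" (480x640x3 uint8, red, green, blue), "fx", "fy", "cx", "cy" (pixels), "pose" (4x4, takes a point from camera to world coordinates). Camera axes: x right, y down, z forward; pixel columns grow to the right and rows downward; lengths in mm; the calibration is good to about 2 mm. A picture is of the moment at which its call begins. There is no depth.
- r.sign_off(): hands the job in; it is judged then, once.
The state is a dict: "clock": time; "qpos": joint angles; "qvel": joint speeds; "joint_efforts": joint torques, N m; "eef_pos": TCP position; "tcp_rot": TCP orientation; "contact_force": force on the tool from outside, world axes, zero at the start; "wrist_torque": the same for the moment, N m; "opening": opening from 0.0 (shut) to 1.0 (fully open); "grasp_force": force on a finger pad.
Only numpy, scipy, OpenCV 4.12 (cv2) and the standard library are available. Lean on these libraries where they do the work, as an engineer would, in place of code of your own. Each camera call takes 0.05 s, during which the arm holds its last target. There are 200 camera calls.

## Working session

There is one attempt and no reset: what is moved stays moved. The work goes in short steps, Python scripts to look and compute and a tool call to move; the robot and the scene stay as the last step left them, time stands still between calls to the robot, and variables do not carry over. Pictures are saved under pics/ and viewed, at most 10 in all, crops included, and the job is handed in when it is done.

Besides the shell and the picture viewer there is one more tool, called as name([rows], argument=value, ...), one row to a line, values as JSON. play_rows: Moves the arm, as the interface text tells. Its arguments: {"type":"object","properties":{"rows":{"type":"array"},"force":{"type":"number"}},"required":["rows"]}

```bash
mkdir -p pics
python3 - <<'E'
from rig import r
import cv2,pickle
s=r.sense();print({k:s[k] for k in('clock','eef_pos','tcp_rot','opening','contact_force')},r.tcp_to_grasp)
for n in('side','top'):
    f=r.grab_frame(n);pickle.dump(f,open(n+'0.pkl','wb'));cv2.imwrite(f'pics/{n}0.png',f['pixels'][:,:,::-1])
E
```

```text
{'clock': 0.0, 'eef_pos': array([263.07000339, 566.40755529, 230.55391593]), 'tcp_rot': array([-3.14018802e+00, -1.89406157e-05,  2.70677448e+00]), 'opening': 0.9962501225183655, 'contact_force': array([0.38831378, 0.25333716, 1.00808511])} 18.700000000000003
```

View pics/top0.png

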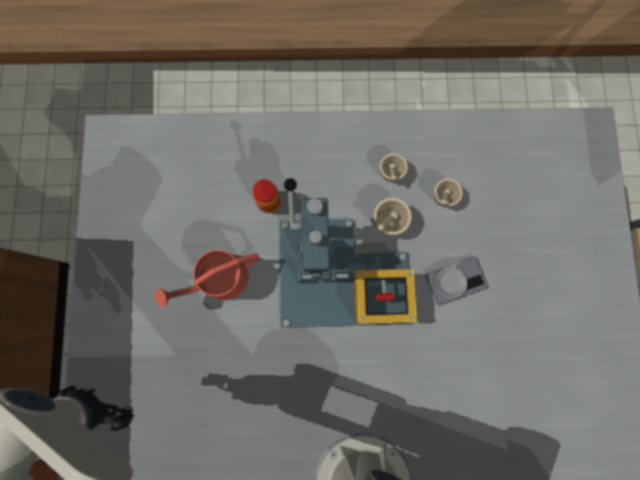

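View pics/side0.png

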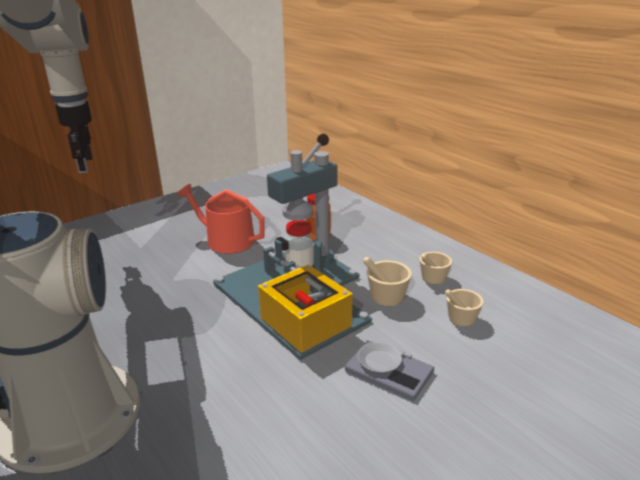

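The top view shows the guard at about (386,297), with the red bar in its window at (385,297). The press is nearly square to the world, with its front facing the robot. The side view shows the bar at about (303,298) and the guard top around (305,290). Next I'll measure both.

```bash
cat > h.py <<'E'
import numpy as np,cv2,pickle
def ray(f,u,v):
    P=np.array(f['pose']);d=P[:3,:3]@np.array([(u-f['cx'])/f['fx'],(v-f['cy'])/f['fy'],1]);return P[:3,3],d/np.linalg.norm(d)
def plane(f,u,v,z):
    o,d=ray(f,u,v);return o+d*(z-o[2])/d[2]
def tri(a,b):
    A=0;B=0
    for o,d in(a,b):
        M=np.eye(3)-np.outer(d,d);A=A+M;B=B+M@o
    p=np.linalg.solve(A,B);return p,[np.linalg.norm((np.eye(3)-np.outer(d,d))@(p-o)) for o,d in(a,b)]
def red(f,box):
    h=cv2.cvtColor(f['pixels'],cv2.COLOR_RGB2HSV);m=((h[...,0]<6)|(h[...,0]>174))&(h[...,1]>170)&(h[...,2]>90)
    k=np.zeros_like(m);x0,y0,x1,y1=box;k[y0:y1,x0:x1]=1;return (m&k).astype(np.uint8)
def yel(f,box):
    h=cv2.cvtColor(f['pixels'],cv2.COLOR_RGB2HSV);m=(h[...,0]>18)&(h[...,0]<32)&(h[...,1]>150)&(h[...,2]>120)
    k=np.zeros_like(m);x0,y0,x1,y1=box;k[y0:y1,x0:x1]=1;return (m&k).astype(np.uint8)
def cen(m):
    M=cv2.moments(m,True);return M['m10']/M['m00'],M['m01']/M['m00'],M['m00']
E
python3 - <<'E'
from h import *
T=pickle.load(open('top0.pkl','rb'));S=pickle.load(open('side0.pkl','rb'))
print(T['fx'],np.round(T['pose'],3).tolist(),np.round(S['pose'],2).tolist())
ct=cen(red(T,(360,275,412,320)));cs=cen(red(S,(285,280,325,312)));print(ct,cs)
print(tri(ray(T,*ct[:2]),ray(S,*cs[:2])),plane(T,*ct[:2],85))
c,_=cv2.findContours(yel(T,(345,260,425,330)),cv2.RETR_CCOMP,cv2.CHAIN_APPROX_NONE)
for k in sorted(c,key=len)[-2:]:
    b=cv2.minAreaRect(k);P=np.array([plane(T,u,v,100) for u,v in cv2.boxPoints(b)]);print(b,P[:,:2].round(1).tolist(),P.mean(0),np.linalg.norm(P-np.roll(P,1,0),axis=1))
E
```

```text
448.75976364925145 [[-0.019, -0.985, 0.169, 433.64], [-1.0, 0.018, -0.009, 114.625], [0.005, -0.169, -0.986, 1271.312], [0.0, 0.0, 0.0, 1.0]] [[0.79, -0.31, 0.53, -73.82], [-0.61, -0.38, 0.7, -837.43], [-0.02, -0.87, -0.49, 748.65], [0.0, 0.0, 0.0, 1.0]]
(383.94059405940595, 296.46534653465346, 101.0) (304.00689655172414, 297.8137931034483, 145.0)
(array([485.29427208, -64.59389836,  78.62306091]), [np.float64(0.8738878815174967), np.float64(0.8738878815174738)]) [484.27620329 -63.17185001  85.        ]
((414.50006103515625, 319.5000305175781), (1.4142134189605713, 2.8284268379211426), 45.0) [[422.1, -133.1], [427.1, -138.5], [424.5, -141.0], [419.5, -135.5]] [ 423.29308138 -137.03129737  100.        ] [3.54796915 7.36002693 3.55065253 7.35742107]
((384.8701171875, 295.86181640625), (52.1096305847168, 59.140865325927734), 87.95458984375) [[551.6, 13.6], [554.3, -141.6], [419.8, -139.0], [417.5, 13.2]] [485.80056281 -63.46900759 100.        ] [134.16324714 155.26103882 134.43900685 152.25580034]
```

Run:
```python
from h import *
T=pickle.load(open('top0.pkl','rb'));S=pickle.load(open('side0.pkl','rb'))
a=cv2.resize(T['pixels'][250:340,270:430],None,fx=5,fy=5,interpolation=2)[...,::-1];cv2.imwrite('pics/c1.png',a)
a=cv2.resize(S['pixels'][220:350,210:370],None,fx=4.6,fy=4.6,interpolation=2)[...,::-1];cv2.imwrite('pics/c2.png',a)
```

```text
(no output)
```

View pics/c2.png

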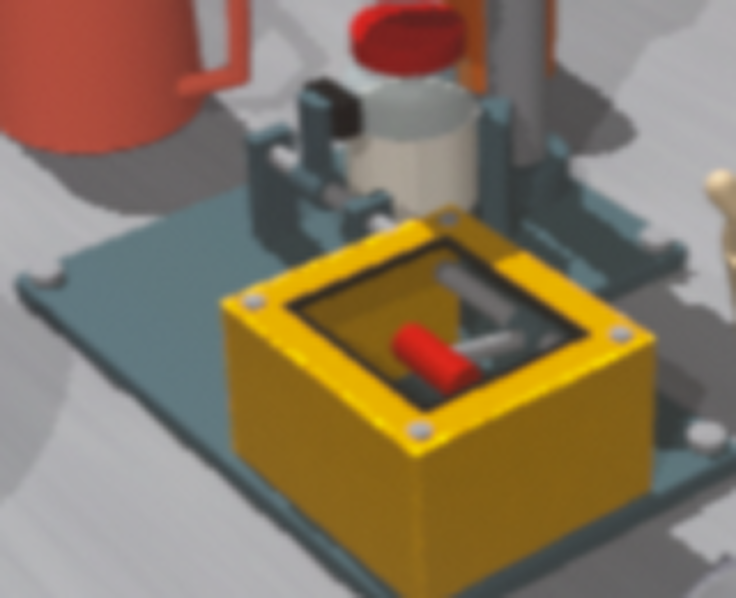

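The two views triangulate the bar to (485, -64.6, 78.6). That agrees with the guard's centre (486, -63.5) and the stated height of 77, and the guard's plate measures about 134 x 153. I'll square the tool to the press, shut the fingers, and cross over in front of the press.

play_rows([
  {"dp":[0,0,-0.5],"turn":[0,0,-0.83],"fingers":1},
  {"dp":[0,0,-0.5],"turn":[0,0,-0.83],"fingers":1},
  {"dp":[0,0,0],"turn":[0,0,-0.83],"fingers":1},
  {"dp":[0,0,0],"turn":[0,0,-0.83],"fingers":1},
  {"dp":[0,0,0],"turn":[0,0,-0.83],"fingers":1},
])

```text
clock: 0.52
eef_pos: [263.2, 566.8, 271.4]
tcp_rot: [3.142, 0.0, -3.137]
contact_force: [-0.2, 0.2, -0.5]
opening: 0.299
grasp_force: 0.0
```

play_rows([
  {"dp":[-0.2,-0.9,0],"turn":[0,0,0],"fingers":1},
  {"dp":[-0.2,-0.9,0],"turn":[0,0,0],"fingers":1},
  {"dp":[-0.2,-0.9,0],"turn":[0,0,0],"fingers":1},
  {"dp":[-0.2,-0.9,0],"turn":[0,0,0],"fingers":1},
  {"dp":[-0.2,-0.9,0],"turn":[0,0,0],"fingers":1},
])

```text
clock: 0.93
eef_pos: [303.0, 385.0, 270.8]
tcp_rot: [-3.141, -0.0, -3.141]
contact_force: [0.4, 0.1, 0.1]
opening: -0.005
grasp_force: 0.0
```

play_rows([
  {"dp":[-0.15,-0.9,0],"turn":[0,0,0],"fingers":1},
  {"dp":[-0.15,-0.9,0],"turn":[0,0,0],"fingers":1},
  {"dp":[-0.15,-0.9,0],"turn":[0,0,0],"fingers":1},
  {"dp":[-0.15,-0.9,0],"turn":[0,0,0],"fingers":1},
  {"dp":[-0.15,-0.9,0],"turn":[0,0,0],"fingers":1},
])

```text
clock: 1.35
eef_pos: [332.8, 205.1, 271.1]
tcp_rot: [-3.141, -0.0, -3.141]
contact_force: [0.9, -0.6, 0.4]
opening: 0.002
grasp_force: 0.0
```

play_rows([
  {"dp":[-0.15,-0.9,0],"turn":[0,0,0],"fingers":1},
  {"dp":[-0.15,-0.9,0],"turn":[0,0,0],"fingers":1},
  {"dp":[-0.15,-0.9,0],"turn":[0,0,0],"fingers":1},
  {"dp":[-0.15,-0.9,0],"turn":[0,0,0],"fingers":1},
  {"dp":[-0.15,-0.9,0],"turn":[0,0,0],"fingers":1},
])

```text
clock: 1.77
eef_pos: [362.8, 25.1, 271.3]
tcp_rot: [3.142, 0.0, 3.142]
contact_force: [1.3, 0.4, -0.7]
opening: -0.001
grasp_force: 0.0
```

play_rows([
  {"dp":[0,-0.8,0],"turn":[0,0,0],"fingers":1},
  {"dp":[0,-0.8,0],"turn":[0,0,0],"fingers":1},
  {"dp":[0,-0.6,0],"turn":[0,0,0],"fingers":1},
  {"dp":[0,0,0],"turn":[0,0,0],"fingers":1},
])

```text
clock: 2.1
eef_pos: [362.9, -64.5, 271.2]
tcp_rot: [-3.14, -0.0, 3.138]
contact_force: [-0.2, 0.3, 0.5]
opening: -0.005
grasp_force: 0.0
```

Run:
```python
from rig import r
import cv2,pickle
f=r.grab_frame('wrist');pickle.dump(f,open('w1.pkl','wb'));cv2.imwrite('pics/w1.png',f['pixels'][:,:,::-1]);print(f['pose'].round(3).tolist() if hasattr(f['pose'],'round') else f['pose'],r.sense()['eef_pos'],r.sense()['tcp_rot'])
```

```text
[[0.003, 0.964, 0.267, 294.855], [1.0, -0.002, -0.002, -64.181], [-0.001, 0.267, -0.964, 414.382], [0.0, 0.0, 0.0, 1.0]] [362.81059125 -62.84958966 271.13047036] [-3.14141701e+00 -3.64712001e-04  3.13748785e+00]
```

View pics/w1.png

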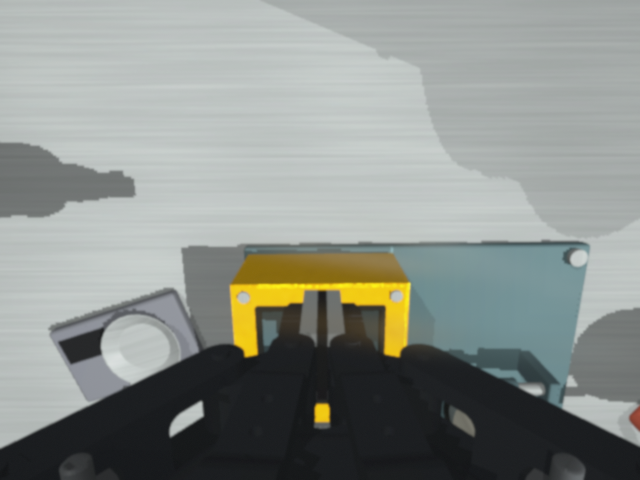

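The wrist view shows the guard top's front corners at (233,286) and (409,284), with the shut fingertips centred over them at columns 303–343. I'll use this to check the guard's position.

Run:
```python
from h import *
f=pickle.load(open('w1.pkl','rb'));print(f['fx'])
for z in(100,):
  for p in((233,286),(409,284),(244,297),(397,296)):print(p,plane(f,*p,z).round(1))
o,d=ray(f,323,240)
P=np.linalg.inv(f['pose'])
for q in((362.8,-64.5,271.2),(362.8,-64.5,311),(362.8,-64.5,344)):
    c=P@np.array([*q,1]);print(c[:3].round(1),c[0]/c[2]*f['fx']+f['cx'],c[1]/c[2]*f['fy']+f['cy'])
```

```text
402.77613513607866
(233, 286) [ 419.8 -139.1  100. ]
(409, 284) [418.4   7.8 100. ]
(244, 297) [ 429.7 -130.5  100. ]
(397, 296) [429.1  -1.7 100. ]
[1.000e-01 2.730e+01 1.561e+02] 321.92995005406266 312.4209886835893
[  0.   37.9 117.8] 321.8060328913144 371.6627815173633
[-0.  46.7 86. ] 321.6194288501065 460.87365195701454
```

play_rows([
  {"dp":[-0.8,0,0.3],"turn":[0,0,0],"fingers":1},
  {"dp":[-0.8,0,0.5],"turn":[0,0,0],"fingers":1},
  {"dp":[-0.8,0,0.8],"turn":[0,0,0],"fingers":1},
  {"dp":[-0.65,0,0.8],"turn":[0,0,0],"fingers":1},
  {"dp":[0,0,0.6],"turn":[0,0,0],"fingers":1},
])

```text
clock: 2.57
eef_pos: [486.8, -60.1, 151.9]
tcp_rot: [3.141, 0.003, -3.141]
contact_force: [-0.3, -0.8, 0.3]
opening: 0.0
grasp_force: 0.0
```

Run:
```python
from rig import r
import cv2,pickle,numpy as np
F={n:r.grab_frame(n) for n in('side','wrist','top')};pickle.dump(F,open('F2.pkl','wb'))
a=[cv2.resize(F['side']['pixels'][130:330,220:400],(540,600),interpolation=2),cv2.resize(F['top']['pixels'][230:350,340:418],(260,400),interpolation=2)]
a[1]=np.vstack([a[1],np.zeros((200,260,3),np.uint8)])
cv2.imwrite('pics/c3.png',np.hstack(a)[...,::-1]);s=r.sense();print(s['eef_pos'],s['tcp_rot'])
```

```text
[480.76788128 -59.96675719 152.14395599] [ 3.1406701  -0.0055825  -3.14080683]
```

View pics/c3.png

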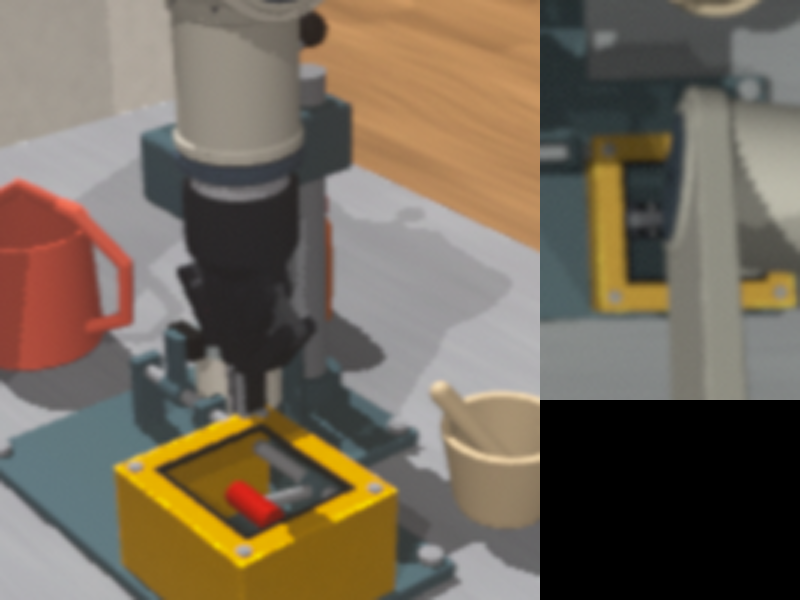

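The side view has the fingertips just above the guard's far part at crop (255,410), with the bar at crop (252,503). The shut knuckles sit about 60 mm above the tips, so they stay above the plate during the press. The measured pose is a few mm off the command, so I'll let it settle.

play_rows([
  {"dp":[0,0,0],"turn":[0,0,0],"fingers":1},
  {"dp":[0,0,0],"turn":[0,0,0],"fingers":1},
  {"dp":[0,0,0],"turn":[0,0,0],"fingers":1},
  {"dp":[0,0,0],"turn":[0,0,0],"fingers":1},
])

```text
clock: 3.05
eef_pos: [483.1, -61.2, 155.4]
tcp_rot: [-3.141, 0.003, 3.141]
contact_force: [-0.8, -0.4, 0.8]
opening: -0.006
grasp_force: 0.0
```

Run:
```python
from rig import r
from h import *
for i in range(2):
    F={n:r.grab_frame(n) for n in('side','wrist')};s=r.sense();print(s['eef_pos'],s['tcp_rot'],s['qvel'].round(3))
pickle.dump(F,open('F3.pkl','wb'))
S=F['side'];P=np.linalg.inv(S['pose']);c=P@np.array([485,-64.5,152,1]);print('tcp px',c[0]/c[2]*S['fx']+S['cx'],c[1]/c[2]*S['fy']+S['cy'],S['fx'])
cv2.imwrite('pics/c4.png',cv2.resize(np.hstack([S['pixels'][200:330,240:370],cv2.resize(F['wrist']['pixels'],(173,130))]),None,fx=2.6,fy=2.6,interpolation=2)[...,::-1])
```

```text
[482.91303422 -61.27380952 154.85556878] [-3.14137649e+00  1.79457428e-03  3.14119000e+00] [-0.001  0.01   0.002 -0.    -0.002 -0.001]
[482.72402897 -61.27870535 154.38198597] [-3.14147422e+00  9.58492484e-04  3.14119255e+00] [0.    0.006 0.001 0.    0.    0.001]
tcp px 302.6341792884254 268.6643694239182 544.6299271980706
```

View pics/c4.png

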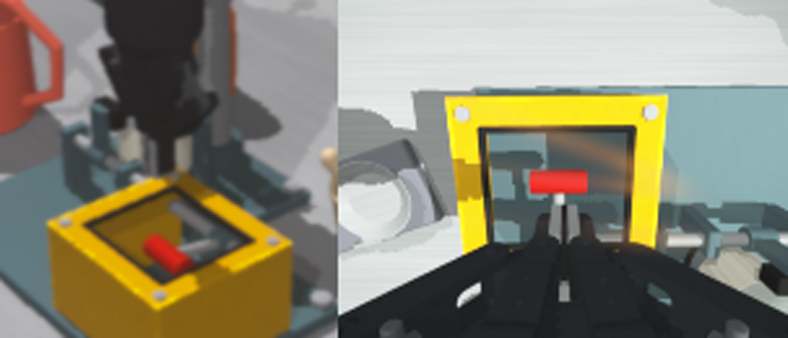

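The wrist view shows the bar centred at about crop (559,182), with the fingertips a little to its right, i.e. toward +y. I'll triangulate the bar again from this view.

Run:
```python
from h import *
F=pickle.load(open('F3.pkl','rb'));T=pickle.load(open('top0.pkl','rb'));W=F['wrist'];S=F['side']
m=red(W,(350,230,500,330)) if 0 else red(W,(200,150,640,330))
c=cen(m);print(c,cv2.boundingRect(m))
print(plane(W,*c[:2],84),tri(ray(W,*c[:2]),ray(S,*cen(red(S,(285,280,325,312)))[:2])))
y=yel(W,(100,100,500,340))
for row in(270,300):
    x=np.flatnonzero(y[row]);g=np.flatnonzero(np.diff(x)>40);print([plane(W,u,row,100).round(1).tolist()[:2] for u in(x[0],x[g[0]],x[g[0]+1],x[-1])] if len(g) else x)
```

```text
(313.5876610698946, 257.8539632955877, 2561.0) (273, 242, 81, 33)
[483.21791351 -65.92290108  84.        ] (array([484.87125519, -66.12073539,  79.66675127]), [np.float64(0.2696811527097243), np.float64(0.2696811527095233)])
[[484.7, -141.3], [484.7, -115.8], [484.7, -10.9], [484.7, 8.4]]
[[501.6, -141.4], [501.6, -121.7], [501.5, -10.8], [501.5, 8.8]]
```

Bar and window centre agree at (485, -66). I'll shift there and lower to just above the bar.

play_rows([
  {"dp":[-0.06,-0.12,0],"turn":[0,0,0],"fingers":1},
  {"dp":[0,0,0.4],"turn":[0,0,0],"fingers":1},
  {"dp":[0,0,0.4],"turn":[0,0,0],"fingers":1},
  {"dp":[0,0,0.3],"turn":[0,0,0],"fingers":1},
  {"dp":[0,0,0],"turn":[0,0,0],"fingers":1},
])

```text
clock: 3.67
eef_pos: [483.7, -66.1, 107.9]
tcp_rot: [3.141, -0.003, 3.141]
contact_force: [0.1, -1.0, 0.6]
opening: -0.002
grasp_force: 0.0
```

play_rows([
  {"dp":[0,0,0],"turn":[0,0,0],"fingers":1},
  {"dp":[0,0,0],"turn":[0,0,0],"fingers":1},
  {"dp":[0,0,0],"turn":[0,0,0],"fingers":1},
])

```text
clock: 3.92
eef_pos: [485.7, -66.2, 110.6]
tcp_rot: [-3.141, 0.001, 3.141]
contact_force: [0.6, -0.2, 0.2]
opening: 0.002
grasp_force: 0.0
```

play_rows([
  {"dp":[0,0,0.2],"turn":[0,0,0],"fingers":1},
  {"dp":[0,0,0.2],"turn":[0,0,0],"fingers":1},
  {"dp":[0,0,0.2],"turn":[0,0,0],"fingers":1},
  {"dp":[0,0,0.1],"turn":[0,0,0],"fingers":1},
  {"dp":[0,0,0],"turn":[0,0,0],"fingers":1},
])

```text
clock: 4.33
eef_pos: [483.8, -66.0, 80.5]
tcp_rot: [3.141, -0.003, 3.142]
contact_force: [-0.2, 0.0, 0.2]
opening: 0.003
grasp_force: 0.0
```

play_rows([
  {"dp":[0,0,0.1],"turn":[0,0,0],"fingers":1},
  {"dp":[0,0,0.1],"turn":[0,0,0],"fingers":1},
  {"dp":[0,0,0.1],"turn":[0,0,0],"fingers":1},
  {"dp":[0,0,0],"turn":[0,0,0],"fingers":1},
])

```text
clock: 4.67
eef_pos: [483.8, -65.9, 68.8]
tcp_rot: [3.141, -0.002, 3.141]
contact_force: [-0.6, 0.7, 0.1]
opening: 0.0
grasp_force: 0.2
```

TCP is at z = 69 with no contact force, although about 8 N was expected below 87. I'll look before going further.

Run:
```python
from rig import r
from h import *
F={n:r.grab_frame(n) for n in('side','wrist')};s=r.sense();print(s['eef_pos'],s['contact_force'],s['joint_efforts'])
pickle.dump(F,open('F4.pkl','wb'));S=F['side']
print(S['pixels'].shape)
cv2.imwrite('pics/c5.png',np.hstack([cv2.resize(S['pixels'][240:340,250:350],(400,400),interpolation=2),cv2.resize(F['wrist']['pixels'][150:450,170:470],(400,400))])[...,::-1])
```

```text
[484.76567892 -65.93013758  69.24827904] [-0.10482955 -0.18316292  0.461673  ] [-3.90415045e-02 -5.02253330e+01 -2.21692443e+01 -1.87245919e-02
  9.41160321e-02 -5.47797003e-05]
(480, 640, 3)
```

View pics/c5.png

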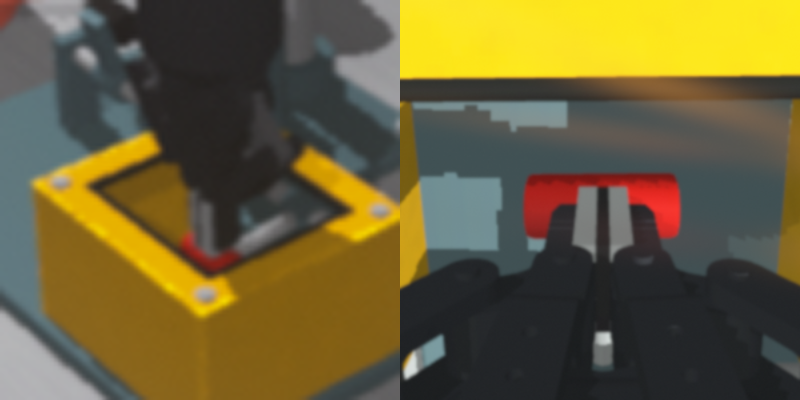

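The tips are centred on the bar (wrist crop 602,205), which has gone down with them. The lever stays where it is left, so the resting force is about zero. I'll carry on to the stop in small steps.

play_rows([
  {"dp":[0,0,0.08],"turn":[0,0,0],"fingers":1},
  {"dp":[0,0,0.05],"turn":[0,0,0],"fingers":1},
  {"dp":[0,0,0],"turn":[0,0,0],"fingers":1},
])

```text
clock: 5.02
eef_pos: [485.2, -66.0, 65.0]
tcp_rot: [3.142, 0.0, 3.141]
contact_force: [-4.6, 0.9, 10.6]
opening: -0.002
grasp_force: 5.8
```

play_rows([
  {"dp":[0,0,0.04],"turn":[0,0,0],"fingers":1},
  {"dp":[0,0,0],"turn":[0,0,0],"fingers":1},
])

```text
clock: 5.18
eef_pos: [485.3, -66.0, 64.7]
tcp_rot: [-3.142, 0.0, 3.141]
contact_force: [-10.3, 1.7, 31.5]
opening: 0.004
grasp_force: 15.6
```

The force climbs steeply at z = 64.7, which matches the expected stop at 65. I'll hold briefly and then withdraw straight up.

play_rows([
  {"dp":[0,0,0],"turn":[0,0,0],"fingers":1},
  {"dp":[0,0,0],"turn":[0,0,0],"fingers":1},
])

```text
clock: 5.35
eef_pos: [485.3, -66.0, 64.7]
tcp_rot: [-3.142, 0.001, 3.141]
contact_force: [-9.1, 2.1, 30.2]
opening: 0.001
grasp_force: 15.4
```

play_rows([
  {"dp":[0,0,-0.1],"turn":[0,0,0],"fingers":1},
  {"dp":[0,0,-0.2],"turn":[0,0,0],"fingers":1},
  {"dp":[0,0,-0.3],"turn":[0,0,0],"fingers":1},
  {"dp":[0,0,-0.5],"turn":[0,0,0],"fingers":1},
  {"dp":[0,0,-0.6],"turn":[0,0,0],"fingers":1},
])

```text
clock: 5.77
eef_pos: [484.2, -65.8, 130.9]
tcp_rot: [3.141, -0.002, 3.141]
contact_force: [-0.1, -0.4, -0.8]
opening: -0.002
grasp_force: 0.0
```

play_rows([
  {"dp":[0,0,-0.7],"turn":[0,0,0],"fingers":1},
  {"dp":[0,0,-0.6],"turn":[0,0,0],"fingers":1},
  {"dp":[0,0,-0.3],"turn":[0,0,0],"fingers":1},
  {"dp":[0,0,0],"turn":[0,0,0],"fingers":1},
  {"dp":[0,0,0],"turn":[0,0,0],"fingers":1},
])

```text
clock: 6.18
eef_pos: [485.4, -66.0, 195.4]
tcp_rot: [-3.141, 0.002, 3.141]
contact_force: [0.3, 0.5, -0.5]
opening: 0.001
grasp_force: 0.0
```

play_rows([
  {"dp":[0,0,0],"turn":[0,0,0],"fingers":1},
  {"dp":[0,0,0],"turn":[0,0,0],"fingers":1},
  {"dp":[0,0,0],"turn":[0,0,0],"fingers":1},
  {"dp":[0,0,0],"turn":[0,0,0],"fingers":1},
])

```text
clock: 6.52
eef_pos: [484.5, -65.9, 194.1]
tcp_rot: [3.141, -0.002, 3.141]
contact_force: [0.3, -0.6, 0.7]
opening: 0.002
grasp_force: 0.0
```

Run:
```python
from rig import r
from h import *
F={n:r.grab_frame(n) for n in('side','wrist')};s=r.sense();print(s['eef_pos'],s['contact_force'])
S=F['side'];W=F['wrist']
cs=cen(red(S,(285,275,325,325)));c=cen(red(W,(200,150,640,340)));print(cs,c,tri(ray(W,*c[:2]),ray(S,*cs[:2])))
cv2.imwrite('pics/c6.png',np.hstack([cv2.resize(S['pixels'][200:330,220:350],(400,400),interpolation=2),cv2.resize(W['pixels'],(400,400))])[...,::-1])
```

```text
[484.77375898 -65.95591171 194.49399471] [-0.71911143 -0.26428289 -0.50685476]
(301.59722222222223, 302.9166666666667, 72.0) (321.4142233312539, 230.0817217716781, 1603.0) (array([480.91192518, -65.52038892,  68.59747299]), [np.float64(1.6257553470999369), np.float64(1.6257553470998258)])
```

View pics/c6.png

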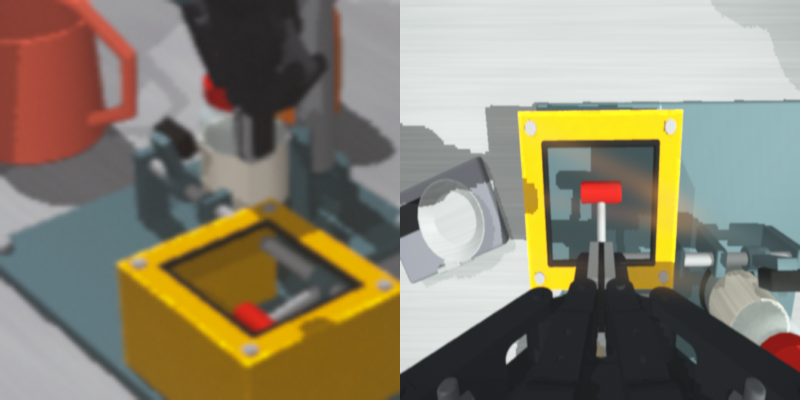

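The side view shows the bar low, at crop (252,317) and partly hidden behind the guard edge, which biases its triangulated height upward. The jaw (crop 180,135) has swung away from the jar, the jar is standing, and the tips are at z = 194, clear of everything. Together with the hard stop felt at z = 64.7, the job is done.

```bash
python3 -c "
from rig import r
print(r.sign_off())"
```

```text
the job is handed in; nothing more can be done
None
```

I pressed the release lever down to its stop (about 30 N at z = 64.7 mm) and the clamp swung open. I then drew the fingers straight up to 94 mm above the guard and handed the job in; sign-off returned no verdict.

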